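# Open a tab-locked parts canister

### The job

Open the parts canister with the blue cap: squeeze its two yellow tabs together and, keeping them squeezed, turn the cap anticlockwise (seen from above) until you feel it come up against its stop, without forcing it. Then lift it straight off and set it down gently, the right way up, in the green tray, and let it go. Leave the red-capped canister and the other things on the bench alone.

Things in the scene. Friction and masses are not known exactly. Their poses are not given: they have to be found in the camera images.
- cap: Loose blue plastic cap, about 95 g. Origin: centre of its underside, z up its axis. Skirt 62 mm across, 17 mm high; round closed hub 37 mm across up to 36 mm. Two upright yellow tabs on its +y and -y sides: flat plates 24 mm wide along cap x, 18 to 54 mm above the underside, outer faces 62 mm apart at rest, 50 mm pressed home. It starts locked, its x axis along the canister's.
- cap_grip (a point): On the cap's axis, 44 mm above its underside: the height at which the pads of a gripper pointing down should squeeze the tabs. Keep the fingertips higher than 18 mm above the underside: when the tabs are in, the tips stand over the skirt's rim, which is 17 mm high.
- tab_a (a joint): How far the tab on the cap's +y side is pressed in: 0 at rest, 0.006 m home. Springs back: 3 N starts it, 8 N holds it home. Under each tab a 6 mm wide bolt reaches out to 37.5 mm from the axis, 1.5 to 5.5 mm above the underside, into a gap of the canister's toothed ring; it is clear of the ring when the tab is in by 0.0045 m or more.
- tab_b (a joint): The same for the tab on the cap's -y side.
- canister: Grey steel canister bolted to the bench, 91 mm across, on a foot 116 mm across, 8 mm high. Origin: centre of its underside, z up. Round the cap on its shoulder stands a ring of 18 steel teeth, 69 mm across inside, 82 mm outside, 7.5 mm high, a gap every 20 degrees: a tab let go on the way drops into one and locks again.
- seat (a point): Centre of the canister's shoulder, 85 mm above the bench, under the cap. With both tabs in, the cap turns anticlockwise from above (+z) to a hidden stop 36 to 82 degrees from the start, different each time, only to be felt; it must not bear over 0.9 Nm. At the stop, or up to 3 degrees short of it, the cap lifts off, free after 12 mm; elsewhere lugs hold it down. Side play 1.5 mm.
- tray: Shallow green tray fixed to the bench, 150 by 150 mm outside, walls 5 mm thick, rim 18 mm above the bench. Origin: centre of its underside; x and y along its sides.
- tray_in (a point): Centre of the tray's inner floor, 5 mm above the bench; the floor is 140 by 140 mm.
- spare: The other canister, same shape and size, red cap and black tabs: leave it alone (its closed cap's tabs top out 139 mm above the bench).
- bin: Black divided bin, 130 by 130 by 45 mm, fixed; leave alone. Origin: centre of its underside.
- grip_red: Loose red moulded hilt grip lying on the bench, about 120 by 75 mm, 24 mm high; leave alone.
- grip_yellow: The same, yellow; leave alone.
- grip_brown: The same, brown; leave alone.
- disc: Loose dark grinding disc, 100 mm across, 14 mm high; leave alone.
- driver: Loose screwdriver lying on the bench; leave alone.

How it is judged (in metres and radians):
On the way, in this order (a step that is already met when the one before it is completed fails the run):
1. both tabs are held in, the cap still down on the canister, and it has been turned by more than 25 degrees (value of joint each of tab_a, tab_b above 0.0035 m and angle between the x axis of cap and the x axis of canister, either way round above 0.44 rad and z of cap in the frame of canister below 0.09 m and horizontal distance between cap and canister below 0.006 m), for 0.1 s.
2. the cap has been lifted off straight, more than 20 mm clear of the shoulder and still over the canister (z of cap in the frame of canister above 0.105 m and horizontal distance between cap and canister below 0.03 m and angle between cap's own z axis and vertical below 0.25 rad), for 0.05 s.
At the end, for the whole second after the job is handed in: The cap rests on the green tray's floor (underside within 6 mm of it, centre within 60 mm of the tray's centre), the right way up within 0.1 rad, still and let go (horizontal distance between cap and tray_in below 0.06 m and z of cap in the frame of tray_in between -0.004 and 0.006 m and angle between cap's own z axis and vertical below 0.1 rad and linear speed of cap below 0.02 m/s and contact force between the fingers and cap below 0.1 N); the robot touches nothing.
It fails at once if the cap is turned hard against its inner stop (more than 20 N on either side of the stop) (contact force between cap and neck_c16 above 20 N or contact force between cap and neck_c21 above 20 N).
It fails at once if the cap is wrenched or pressed hard on its canister (more than 90 N over all their contacts) (contact force between cap and canister above 90 N).
It fails at once if the cap is dropped or banged into the tray (more than 50 N, or falling faster than 0.6 m/s) (contact force between cap and tray above 50 N or linear speed of cap above 0.6 m/s).
It fails at once if the robot pushes the red-capped canister or the bin (more than 5 N) (contact force between any of the arm, the fingers and spare above 5 N or contact force between any of the arm, the fingers and bin above 5 N).
It fails at once if a bystander is moved by more than 20 mm (distance of any of grip_red, grip_yellow, grip_brown, disc, driver from where it was at the start of the episode above 0.02 m).
It also fails if it takes over 67 s, if anything falls off the work surface, if the arm or the gripper's body presses on something with over 40 N, if the wrist force passes 120 N, or if a joint passes its speed limit or range.

### The arm

A 6-joint arm with a two-finger parallel gripper is mounted at the origin on the work surface. World frame = base frame: x ahead of the robot, y to its left, z up, the work surface at z = 0. Lengths are in mm, angles in rad, forces in N, time in s.
With the tool pointing down it reaches from about 350 to 925 mm from the base axis. Payload 6.4 kg.
Tool frame: the origin (TCP) lies on the centre line of the jaws, within the pads' length; the fingertips stand r.tcp_to_tips ahead of it and the grasp point (between the pads) lies 2 mm behind it (r.tcp_to_tips is the distance from the TCP to the fingertips, in mm); z points along the fingers, y is the line along which they close (so a half turn about z gives the same grasp; the last joint's range is limited). The gripper opens to 85 mm and grips with 20 to 120 N. Pads are 22 mm wide; open, the fingers measure 114 mm over their backs; the gripper's body (76 mm by 85 mm) begins 54 mm behind the grasp point. The pads swing forward as they close: fully open they stand 13 mm farther back than shut.
Start: joints at [-1.424, 0.245, 1.558, -0, 1.339, -0.174], TCP at [204.967, -616.849, 248.29] pointing down, gripper open.
Joint ranges: [-3.13, 3.13], [-1.02, 2.26], [0.13, 2.54], [-0.95, 4.09], [0.21, 2.88], [-2.74, 2.74]. Speed limits (rad/s): [2.57, 2.57, 3.14, 3.14, 3.14, 3.14].

### API

Orientations are given as a rotation vector (axis times angle).
In Python, from cell import telemetry, cams, ticket, models, r gives the robot as it stands.
- The arm moves only by the tool apply_moves, never from a script. Its argument "rows" is a list of rows, each an object with "jaw": the opening in per cent of the stroke, from 0 (shut) to 100 (fully open); "linear": the shift along the tool's x, y, z in m, a list of three; "twist": the turn about the tool's z in rad. A call has 1 to 20 rows; each row is the pose to reach, as a shift and turn from the pose commanded when the call began, along the tool's axes at that moment; what a row does not reach only later rows make up. A row lasts 1/12 s, in which the tool goes at most 41.7 mm and 7.16 degrees, less where a joint would pass 70% of its speed; a pose out of reach is approached as far as the arm can. A call with a gripper value outside its range is refused whole. The fingers move at their own pace and stop on an object; "grip_force" is the grip in N (left out, the last holds). Time passes only in rows, so rows that repeat a pose let the fingers close. It gives the time, the measured TCP pose, the force, the opening and the grip force at its end, in the units of the state.
- telemetry.state(): the state, without advancing time (a new reading comes with each control period).
- cams.read_camera(name): name is "scene" or "top"; returns the picture (420x560x3 uint8, red, green, blue); there is no depth.
- cams.get_calibration(name): a dict with "vfov" (degrees; the focal length in pixels is half the picture's height over the tangent of half this angle, whatever the lens; pixels are square), "cx", "cy" (the principal point, pixels), "distortion" ([k1, k2, p1, p2, k3] as OpenCV has them; the pictures are not rectified), "extrinsics" (4x4, takes a point from world to camera coordinates). Camera axes: x right, y up, looking along -z (the intrinsics and any distortion apply to the point x, -y, -z); pixel columns grow to the right and rows downward; lengths in mm; the calibration is good to about 2 mm. A picture is of the moment at which its call begins. get_calibration takes no time and is no camera call.
- ticket.hand_in(): hands the job in; it is judged then, once.
Trained networks look in the newest picture that a camera, given by its name, has taken for a name from the list of things; names that differ only in an ending like _2 or _b are one class to them, and where a whole thing is asked for, a point or a joint stands for the part that bears it (a point fixed in the world has none). Each returns a list of dicts, best first, with "conf" (0 to 1); they miss things now and then, are a little off and sometimes report something else, mostly with a low value. They report only what shows in the picture. A call takes as long as a camera call.
- models.find_in(camera, label): "extent" ([centre column, centre row, width, height] in pixels, round what is visible of it).
The state is a dict: "t": time; "q": joint angles; "dq": joint speeds; "effort": joint torques, N m; "tool_pos": TCP position; "orientation": TCP orientation; "force": force on the tool from outside, world axes, zero at the start; "torque": the same for the moment, N m; "width": opening from 0.0 (shut) to 1.0 (fully open); "grasp_force": force on a finger pad.
Only numpy, scipy, OpenCV 4.12 (cv2) and the standard library are available. Lean on these libraries where they do the work, as an engineer would, in place of code of your own. Each camera call takes 0.05 s, during which the arm holds its last target. There are 200 camera calls.

## Working session

There is one attempt and no reset: what is moved stays moved. The work goes in short steps, Python scripts to look and compute and a tool call to move; the robot and the scene stay as the last step left them, time stands still between calls to the robot, and variables do not carry over. Pictures are saved under pics/ and viewed, at most 10 in all, crops included, and the job is handed in when it is done.

Besides the shell and the picture viewer there is one more tool, called after ">>>" as name(argument=value, ...), one argument or row to a line, values as JSON. apply_moves: Moves the arm, as the interface text tells. Its arguments: {"type":"object","properties":{"rows":{"type":"array","items":{"type":"object","properties":{"jaw":{"type":"number"},"linear":{"type":"array","items":{"type":"number"}},"twist":{"type":"number"}}}},"grip_force":{"type":"number"}},"required":["rows"]}

```bash
mkdir -p pics; python3 - <<'E'
from cell import telemetry,cams,models,r
import cv2,numpy as np
print(telemetry.state(), r.tcp_to_tips)
for c in("scene","top"):
    im=cams.read_camera(c); cv2.imwrite(f"pics/{c}0.png",im[:,:,::-1])
    k=cams.get_calibration(c); print(c,k)
    for l in("cap","tab_a","canister","tray","spare","bin"):
        print(l,[(np.round(d["extent"],1).tolist(),round(d["conf"],2)) for d in models.find_in(c,l)[:3]])
a=[cv2.imread(f"pics/{c}0.png") for c in("scene","top")]
E
```

```text
{'t': 0.0, 'q': array([-1.42411850e+00,  2.45829279e-01,  1.55903087e+00, -2.65699796e-06,
        1.33873603e+00, -1.74124620e-01]), 'dq': array([ 0.00111021,  0.00139814, -0.00096126, -0.00106996,  0.00051644,
        0.00063641]), 'effort': array([ 2.81772218e-04, -4.29512036e+01, -3.26125717e+01, -1.53651567e-04,
        5.37044602e-03, -8.36745926e-06]), 'tool_pos': array([ 204.87285317, -616.29868355,  247.16152143]), 'orientation': array([-3.09928711e+00, -5.01438229e-01, -3.91026069e-05]), 'force': array([-0.06625183,  0.08360101,  0.2444866 ]), 'torque': array([ 0.03358655, -0.00940657, -0.02097449]), 'grasp_force': 0.0, 'width': 1.0024208071133873} 17.0
scene {'vfov': 52.14493551073539, 'cx': 276.95153083714376, 'cy': 204.05701212647273, 'distortion': array([-0.03687266,  0.        ,  0.        ,  0.        ,  0.        ]), 'extrinsics': array([[-7.88020427e-01,  6.15503300e-01, -1.33975477e-02,
         4.19985666e+02],
       [-3.69452788e-01, -4.55373682e-01,  8.10024350e-01,
         1.11826394e+02],
       [ 4.92471770e-01,  6.43265496e-01,  5.86243173e-01,
        -1.
[... 545 characters left out ...]
 ,  0.        ]), 'extrinsics': array([[ 7.64661311e-03, -9.99814604e-01,  1.76716389e-02,
        -6.69354527e+00],
       [ 9.91839804e-01,  9.83229244e-03,  1.27110696e-01,
        -5.47427104e+02],
       [-1.27260883e-01,  1.65554686e-02,  9.91731105e-01,
        -9.57255858e+02],
       [ 0.00000000e+00,  0.00000000e+00,  0.00000000e+00,
         1.00000000e+00]])}
cap [([233.9, 216.2, 31.4, 32.5], 0.76)]
tab_a [([221.0, 220.6, 2.8, 10.0], 0.46), ([248.8, 208.2, 11.7, 13.5], 0.39)]
canister [([239.8, 221.3, 52.4, 48.5], 0.89)]
tray [([130.3, 231.8, 66.1, 66.2], 0.75), ([322.6, 189.9, 50.9, 49.7], 0.56)]
spare [([321.9, 189.3, 50.4, 46.2], 0.62)]
bin [([424.7, 255.4, 65.4, 55.9], 0.67)]
```

View pics/top0.png

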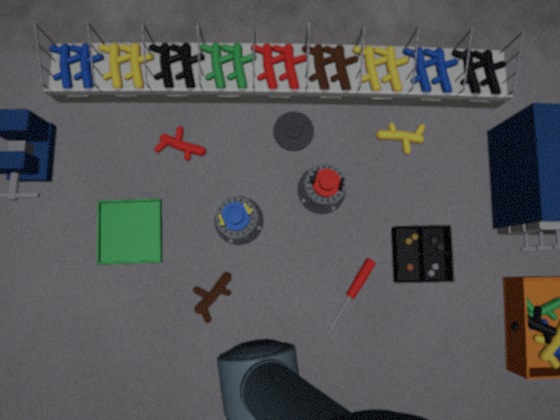

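View pics/scene0.png

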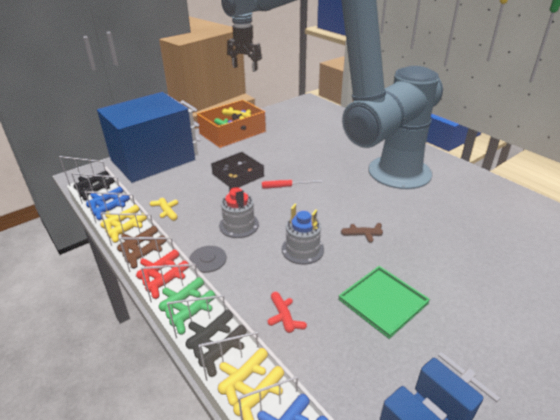

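Top view: blue-capped canister at about (236,216), its yellow tabs at (220,219) and (249,208); tray at (130,232), red-capped spare at (323,188). The scene view agrees (cap at 303,220). Next I'll segment the cap.

```bash
cat > h.py <<'E'
import cv2,numpy as np
from cell import cams,telemetry,models
def K(k): f=210/np.tan(np.radians(k["vfov"]/2)); return np.array([[f,0,k["cx"]],[0,f,k["cy"]],[0,0,1]])
def ray(c,u,v):
    k=cams.get_calibration(c); x,y=cv2.undistortPoints(np.array([[[u,v]]],float),K(k),k["distortion"])[0,0]
    E=k["extrinsics"]; R,t=E[:3,:3],E[:3,3]; return -R.T@t, R.T@np.array([x,-y,-1.])
def onz(c,u,v,z): o,d=ray(c,u,v); return (o+d*(z-o[2])/d[2])
def tri(a,b):
    (o,d),(p,e)=ray("top",*a),ray("scene",*b); s=np.linalg.lstsq(np.c_[d,-e],p-o,rcond=None)[0]
    A,B=o+d*s[0],p+e*s[1]; return (A+B)/2,np.linalg.norm(A-B)
def proj(c,P):
    k=cams.get_calibration(c);E=k["extrinsics"];q=(E[:3,:3]@np.atleast_2d(P).T).T+E[:3,3]
    return cv2.projectPoints(q*[1,-1,-1],np.zeros(3),np.zeros(3),K(k),k["distortion"])[0][:,0]
E
python3 - <<'E'
from h import *
out=[]
for c,(u,v) in(("scene",(303,222)),("top",(236,215))):
    im=cv2.imread(f"pics/{c}0.png"); h=cv2.cvtColor(im,cv2.COLOR_BGR2HSV)
    out.append(cv2.resize(im[v-32:v+32,u-32:u+32],(400,400),interpolation=cv2.INTER_CUBIC))
    for n,lo,hi in(("blue",(100,120,50),(130,255,255)),("yel",(20,100,90),(35,255,255)),("green",(50,100,50),(75,255,255))):
        m=cv2.inRange(h,lo,hi)
        if n!="green": z=np.zeros_like(m); z[v-32:v+32,u-32:u+32]=255; m&=z
        N,_,s,ce=cv2.connectedComponentsWithStats(m)
        for i in range(1,N):
            if s[i,4]>8: print(c,n,s[i].tolist(),ce[i].round(1), onz(c,*ce[i],{"blue":121,"yel":139,"green":8}[n]).round(1))
cv2.imwrite("pics/crop.png",np.hstack(out))
print(onz("top",130.3,231.8,8), onz("top",321.9,189.3,60),onz("top",424.7,255.4,30))
E
```

```text
scene blue [292, 211, 19, 19, 221] [301.8 220.3] [539.5 111.2 121. ]
scene yel [292, 205, 4, 12, 32] [293.1 210.2] [545.2  84.  139. ]
scene yel [313, 210, 4, 8, 16] [314.2 212.9] [512.1 125.4 139. ]
scene yel [313, 219, 4, 9, 29] [314.5 223.4] [539.2 156.6 139. ]
scene green [551, 0, 9, 12, 80] [555.    5.2] [-3262.1  -910.      8. ]
scene green [215, 119, 12, 5, 43] [220.1 120.9] [ 268.5 -726.8    8. ]
scene green [340, 267, 89, 70, 3288] [383.8 300.5] [492.8 353.8   8. ]
scene green [160, 278, 43, 40, 422] [180.5 293.7] [854.5  37.1   8. ]
scene green [203, 291, 11, 6, 32] [208.7 293.4] [800.9  78.5   8. ]
scene green [190, 301, 16, 13, 128] [197.5 305.9] [841.2  95.5   8. ]
scene green [170, 303, 19, 30, 289] [179.7 316.1] [887.7  96.7   8. ]
top blue [222, 202, 28, 29, 592] [235.1 216.1] [517.   90.9 121. ]
top yel [245, 203, 7, 11, 36] [248.1 208.7] [530.7  63.2 139. ]
top yel [218, 215, 7, 11, 34] [220.9 220.3] [506.2 118.3 139. ]
top green [201, 43, 51, 45, 1098] [226.8  63.3] [910.5 130.1   8. ]
top green [97, 199, 65, 65, 4037] [128.9 231.2] [490.9 350.    8. ]
top green [541, 298, 19, 21, 232] [550.3 307.9] [ 313.8 -656.2    8. ]
top green [527, 300, 8, 17, 83] [530.3 308.9] [ 312.5 -604.3    8. ]
[489.53712379 346.62877903   8.        ] [586.27176964 -98.03174036  60.        ] [ 439.46945384 -339.72826539   30.        ]
```

View pics/crop.png

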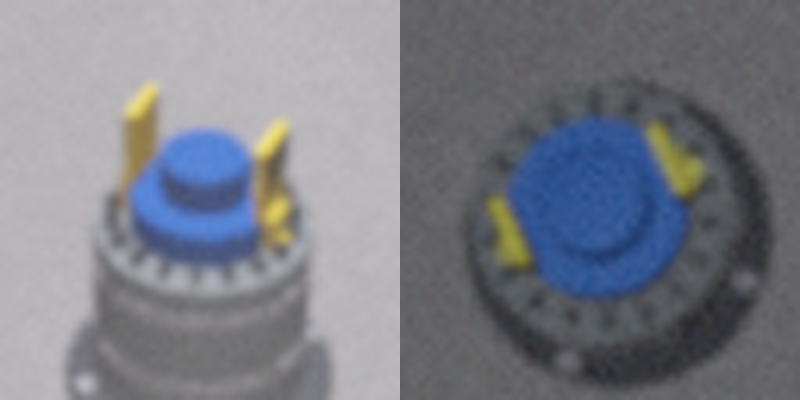

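Crop: hub and both yellow tabs are clear, and the tab axis runs from left-low to right-high in the top view. I'll refine the pose with a small render-and-compare fit.

```bash
cat > fit.py <<'E'
from h import *
from scipy.optimize import minimize
S=8
def cyl(r,a,b): t=np.linspace(0,2*np.pi,40); return np.array([[r*np.cos(s),r*np.sin(s),z] for z in(a,b) for s in t])
def box(x,y0,y1,z0,z1): return np.array([[sx*x,y,z] for sx in(-1,1) for y in(y0,y1) for z in(z0,z1)])
def render(c,p,win,ins=0):
    u0,v0,w=win; x,y,a,z=p[:4]; R=np.array([[np.cos(a),-np.sin(a),0],[np.sin(a),np.cos(a),0],[0,0,1]])
    cam,_=ray(c,0,0); cl=R.T@(cam-[x,y,z]); far=np.sign(cl[1])
    parts=[(1,box(12,28,31,18,54)*[1,-far,1])] 
    parts+=[(0,cyl(31,0,17)),(0,cyl(18.5,17,36)),(1,box(12,28-ins,31-ins,18,54)*[1,far,1])]
    im=np.zeros((w*S,w*S,2),np.uint8)
    for col,P in parts:
        q=proj(c,P@R.T+[x,y,z]); h=cv2.convexHull(((q-[u0-.5,v0-.5])*S).astype(np.float32)).round().astype(np.int32)
        for ch in(0,1):
            t=np.ascontiguousarray(im[:,:,ch]); cv2.fillConvexPoly(t,h,255 if ch==col else 0); im[:,:,ch]=t
    return cv2.resize(im,(w,w),interpolation=cv2.INTER_AREA)/255.
def masks(im,win):
    u,v,w=win; b=cv2.GaussianBlur(im,(0,0),.6)[v:v+w,u:u+w].astype(float); B,G,Rr=b[...,0],b[...,1],b[...,2]
    bl=np.clip((B-Rr-25)/80,0,1); ye=np.clip((np.minimum(Rr,G)-B-20)/60,0,1); return np.dstack([bl,ye])
def fit(ims,wins,p0,free=3):
    M={c:masks(ims[c],wins[c]) for c in ims}
    def cost(q):
        e=0
        p=np.r_[q[0]*10,q[1]*10,q[2]*.2,p0[3]]
        for c in ims: e+=((cv2.GaussianBlur(render(c,p,wins[c]),(0,0),.8)-M[c])**2*[1,2]).sum()
        return e
    r=minimize(cost,[p0[0]/10,p0[1]/10,p0[2]/.2],method="Nelder-Mead",options=dict(initial_simplex=np.array([p0[0]/10,p0[1]/10,p0[2]/.2])+np.vstack([np.zeros(3),np.eye(3)])))
    return r.x*[10,10,.2],r.fun
E
python3 - <<'E'
from fit import *
ims={c:cv2.imread(f"pics/{c}0.png") for c in("scene","top")}; W={"scene":(271,190,64),"top":(204,183,64)}
for cs in(("scene","top"),("top",),("scene",)):
  for a in(.42,):
    p,f=fit({c:ims[c] for c in cs},W,(522,93,a,85)); print(cs,p.round(3),np.degrees(p[2]).round(1),round(f,1))
E
```

```text
('scene', 'top') [519.98   92.348   0.531] 30.4 258.9
('top',) [5.2089e+02 9.2239e+01 4.6700e-01] 26.7 78.6
('scene',) [518.079  91.959   0.582] 33.3 167.1
```

```bash
python3 - <<'E'
import re
s=open("fit.py").read()
s=s.replace("parts=[(1,box(12,28,31,18,54)*[1,-far,1])] ","parts=[(1,box(3,31,37.5,1.5,5.5)*[1,-far,1]),(1,box(12,28,31,18,54)*[1,-far,1]),(1,box(3,31,37.5,1.5,5.5)*[1,far,1])]")
open("fit.py","w").write(s)
E
python3 - <<'E'
from fit import *
for p in((294.1,203.6),(314.9,209.6)): print(onz("scene",*p,139).round(1))
ims={c:cv2.imread(f"pics/{c}0.png") for c in("scene","top")}; W={"scene":(271,190,64),"top":(204,183,64)}
for cs in(("scene","top"),("top",),("scene",)):
    p,f=fit({c:ims[c] for c in cs},W,(522,93,.42,85)); print(cs,p.round(3),np.degrees(p[2]).round(1),round(f,1))
    if len(cs)==1:
      M=masks(ims[cs[0]],W[cs[0]]); R=render(cs[0],np.r_[p,85],W[cs[0]])
      o=np.hstack([np.dstack([M[...,0],M[...,1],M[...,1]]),np.dstack([R[...,0],R[...,1],R[...,1]])])*255
      cv2.imwrite(f"pics/f_{cs[0]}.png",cv2.resize(o.astype(np.uint8),(800,400) if 0 else (580,290),interpolation=0))
a=np.vstack([cv2.imread(f"pics/f_{c}.png") for c in("scene","top")]); cv2.imwrite("pics/f.png",a)
E
```

```text
[525.3  64.1 139. ]
[501.5 116.3 139. ]Traceback (most recent call last):
  File "<stdin>", line 5, in <module>
  File "fit.py", line 27, in fit
    r=minimize(cost,[p0[0]/10,p0[1]/10,p0[2]/.2],method="Nelder-Mead",options=dict(initial_simplex=np.array([p0[0]/10,p0[1]/10,p0[2]/.2])+np.vstack([np.zeros(3),np.eye(3)])))
    res = _minimize_neldermead(fun, x0, args, callback, bounds=bounds,
                               **options)
    fsim[j] = func(sim[j])
              ~~~~^^^^^^^^
    fx = function(np.copy(x), *(wrapper_args + args))
  File "fit.py", line 25, in cost
    for c in ims: e+=((cv2.GaussianBlur(render(c,p,wins[c]),(0,0),.8)-M[c])**2*[1,2]).sum()
                                        ~~~~~~^^^^^^^^^^^^^
  File "fit.py", line 13, in render
    q=proj(c,P@R.T+[x,y,z]); h=cv2.convexHull(((q-[u0-.5,v0-.5])*S).astype(np.float32)).round().astype(np.int32)
  File "h.py", line 12, in proj
    k=cams.get_calibration(c);E=k["extrinsics"];q=(E[:3,:3]@np.atleast_2d(P).T).T+E[:3,3]
ValueError: time passes only in moves, steps and waits
```

```bash
sed -i 's/cams.get_calibration(c)/cal(c)/; ' h.py; sed -i '2a import functools\ncal=functools.cache(lambda c: cams.get_calibration(c))' h.py
python3 - <<'E'
from fit import *
ims={c:cv2.imread(f"pics/{c}0.png") for c in("scene","top")}; W={"scene":(271,190,64),"top":(204,183,64)}
for cs in(("scene","top"),("top",),("scene",)):
    p,f=fit({c:ims[c] for c in cs},W,(522,93,.42,85)); print(cs,p.round(3),np.degrees(p[2]).round(1),round(f,1))
    if len(cs)==1:
      M=masks(ims[cs[0]],W[cs[0]]); R=render(cs[0],np.r_[p,85],W[cs[0]])
      o=np.hstack([np.dstack([M[...,0],M[...,1],M[...,1]]),np.dstack([R[...,0],R[...,1],R[...,1]])])*255
      cv2.imwrite(f"pics/f_{cs[0]}.png",cv2.resize(o.astype(np.uint8),(580,290),interpolation=0))
a=np.vstack([cv2.imread(f"pics/f_{c}.png") for c in("scene","top")]); cv2.imwrite("pics/f.png",a)
E
```

```text
('scene', 'top') [519.865  92.63    0.52 ] 29.8 251.6
('top',) [5.2076e+02 9.2564e+01 4.6200e-01] 26.5 68.6
('scene',) [518.24   91.747   0.749] 42.9 169.9
```

View pics/f.png

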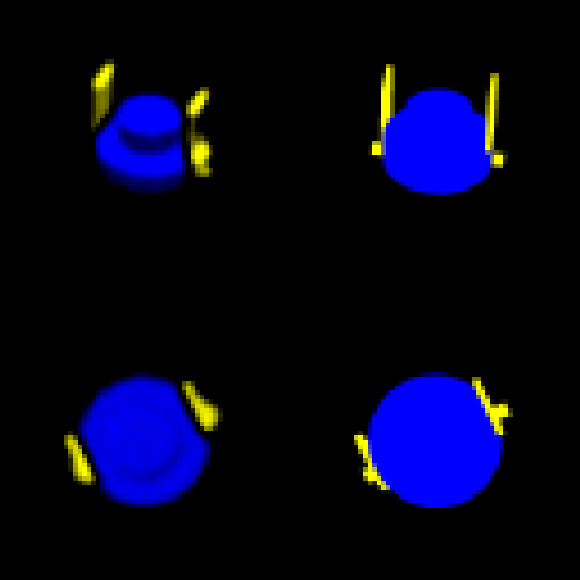

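Tab-top edges in both views give a cap yaw of about 25°, and the cap centre is about (519.5, 92). The fit overlay (top at about (145,440)) matches that. I'll move above the cap.

>>> apply_moves(
  grip_force=25,
  rows=[
    {"linear":[0.522,-0.5735,0],"twist":-0.1155,"jaw":100},
    {"linear":[0.522,-0.5735,0],"twist":-0.1155,"jaw":100},
    {"linear":[0.522,-0.5735,0],"twist":-0.1155,"jaw":100},
    {"linear":[0.522,-0.5735,0],"twist":-0.1155,"jaw":100},
    {"linear":[0.522,-0.5735,0],"twist":-0.1155,"jaw":100},
    {"linear":[0.522,-0.5735,0],"twist":-0.1155,"jaw":100},
    {"linear":[0.522,-0.5735,0],"twist":-0.1155,"jaw":100},
    {"linear":[0.522,-0.5735,0],"twist":-0.1155,"jaw":100},
    {"linear":[0.522,-0.5735,0],"twist":-0.1155,"jaw":100},
    {"linear":[0.522,-0.5735,0],"twist":-0.1155,"jaw":100},
    {"linear":[0.522,-0.5735,0],"twist":-0.1155,"jaw":100},
    {"linear":[0.522,-0.5735,0],"twist":-0.1155,"jaw":100},
    {"linear":[0.522,-0.5735,0],"twist":-0.1155,"jaw":100},
    {"linear":[0.522,-0.5735,0],"twist":-0.1155,"jaw":100},
    {"linear":[0.522,-0.5735,0],"twist":-0.1155,"jaw":100},
    {"linear":[0.522,-0.5735,0],"twist":-0.1155,"jaw":100},
    {"linear":[0.522,-0.5735,0],"twist":-0.1155,"jaw":100},
    {"linear":[0.522,-0.5735,0],"twist":-0.1155,"jaw":100},
    {"linear":[0.522,-0.5735,0],"twist":-0.1155,"jaw":100},
    {"linear":[0.522,-0.5735,0],"twist":-0.1155,"jaw":100},
  ],
)

```text
t: 2.37
tool_pos: [520.5, 95.9, 248.5]
orientation: [-3.064, -0.688, -0.002]
force: [0.6, -0.5, 0.5]
width: 1.002
grasp_force: 0.0
```

>>> apply_moves(
  rows=[
    {"linear":[0,0,0.02],"jaw":100},
    {"linear":[0,0,0.04],"jaw":100},
    {"linear":[0,0,0.06],"jaw":100},
    {"linear":[0,0,0.06],"jaw":100},
    {"linear":[0,0,0.06],"jaw":100},
    {"linear":[0,0,0.06],"jaw":100},
  ],
)

```text
invalid input
```

```bash
python3 - <<'E'
from h import *
s=telemetry.state(); print(s)
a=[]
for c,(u,v) in(("scene",(303,210)),("top",(236,215))):
    im=cams.read_camera(c)[:,:,::-1]; cv2.imwrite(f"pics/{c}1.png",im)
    a.append(cv2.resize(im[v-40:v+40,u-40:u+40],(400,400),interpolation=cv2.INTER_CUBIC))
cv2.imwrite("pics/c1.png",np.hstack(a))
E
```

```text
{'t': 2.3667, 'q': array([-3.28076856e-02, -4.02461043e-02,  1.86561100e+00,  1.21374775e-03,
        1.31551351e+00,  1.09615273e+00]), 'dq': array([-0.07169104, -0.03583255,  0.04375711, -0.03696593,  0.01574943,
       -0.05462981]), 'effort': array([  1.1711042 , -29.61350262, -32.75548339,   0.17226946,
        -0.09695719,   0.29727962]), 'tool_pos': array([520.50080072,  95.85678995, 248.45406176]), 'orientation': array([-3.06441218e+00, -6.87723741e-01, -1.54864324e-03]), 'force': array([ 0.56698191, -0.49211881,  0.45993142]), 'torque': array([ 0.01050974,  0.0704601 , -0.0296586 ]), 'grasp_force': 0.0, 'width': 1.0020062412233612}
```

View pics/c1.png

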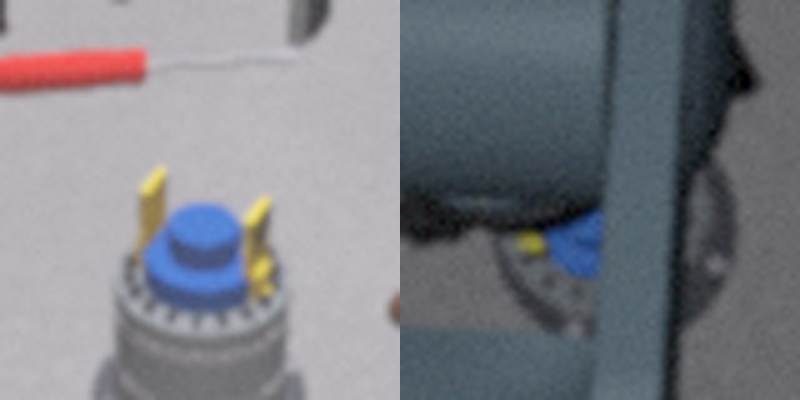

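Scene crop (cap at about (205,250)): the gripper is still above the frame and the cap is undisturbed. The rows need every field, so I'll resend the descent.

>>> apply_moves(
  rows=[
    {"linear":[0,0,0.02],"twist":0,"jaw":100},
    {"linear":[0,0,0.04],"twist":0,"jaw":100},
    {"linear":[0,0,0.06],"twist":0,"jaw":100},
    {"linear":[0,0,0.07],"twist":0,"jaw":100},
    {"linear":[0,0,0.07],"twist":0,"jaw":100},
    {"linear":[0,0,0.07],"twist":0,"jaw":100},
    {"linear":[0,0,0.07],"twist":0,"jaw":100},
  ],
)

```text
t: 3.05
tool_pos: [520.3, 91.5, 179.7]
orientation: [3.067, 0.679, 0.003]
force: [-0.3, 0.1, -0.5]
width: 1.001
grasp_force: 0.0
```

```bash
python3 - <<'E'
from h import *
s=telemetry.state(); print(s["t"],s["tool_pos"],s["orientation"],s["force"],s["torque"],s["q"][5])
a=[]
for c,(u,v) in(("scene",(303,205)),("top",(236,215))):
    im=cams.read_camera(c)[:,:,::-1]; cv2.imwrite(f"pics/{c}2.png",im)
    a.append(cv2.resize(im[v-40:v+40,u-40:u+40],(400,400),interpolation=cv2.INTER_CUBIC))
cv2.imwrite("pics/c2.png",np.hstack(a))
E
```

```text
3.05 [520.29848919  91.49054656 179.73993771] [3.06677112 0.67860663 0.00346402] [-0.26568785  0.08417532 -0.47388235] [ 0.01251683  0.01482423 -0.02428719] 1.0945759414123606
```

View pics/c2.png

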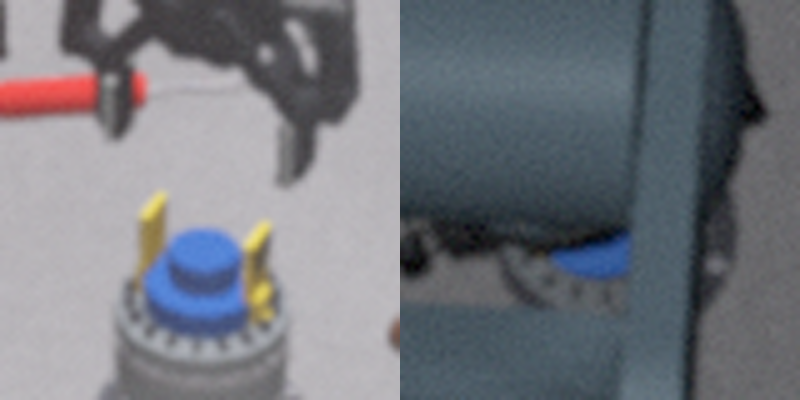

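The fingers at crop (115,135) and (293,185) straddle the tabs at (152,197) and (262,226), well centred and parallel. I'll descend to grip height and start closing.

>>> apply_moves(
  rows=[
    {"linear":[0,0,0.015],"twist":0,"jaw":100},
    {"linear":[0,0,0.03],"twist":0,"jaw":100},
    {"linear":[0,0,0.045],"twist":0,"jaw":100},
    {"linear":[0,0,0.051],"twist":0,"jaw":100},
    {"linear":[0,0,0.051],"twist":0,"jaw":100},
    {"linear":[0,0,0.051],"twist":0,"jaw":80},
    {"linear":[0,0,0.051],"twist":0,"jaw":76},
    {"linear":[0,0,0.051],"twist":0,"jaw":74},
    {"linear":[0,0,0.051],"twist":0,"jaw":72},
    {"linear":[0,0,0.051],"twist":0,"jaw":70},
    {"linear":[0,0,0.051],"twist":0,"jaw":70},
  ],
)

```text
t: 4.07
tool_pos: [520.5, 91.9, 128.8]
orientation: [3.066, 0.68, 0.003]
force: [-0.8, 0.6, 5.6]
width: 0.702
grasp_force: 4.0
```

```bash
python3 - <<'E'
from h import *
s=telemetry.state(); print({k:s[k] for k in("t","tool_pos","orientation","force","torque","width","grasp_force")})
E
```

```text
{'t': 4.0667, 'tool_pos': array([520.45587875,  91.90832516, 128.80597789]), 'orientation': array([3.06637962, 0.67985924, 0.00348193]), 'force': array([-0.82412426,  0.5721387 ,  5.55432909]), 'torque': array([ 0.08472819,  0.25952792, -0.01649526]), 'width': 0.7018803283138626, 'grasp_force': 3.9835795015096664}
```

>>> apply_moves(
  grip_force=30,
  rows=[
    {"linear":[0,0,0],"twist":0,"jaw":66},
    {"linear":[0,0,0],"twist":0,"jaw":62},
    {"linear":[0,0,0],"twist":0,"jaw":56},
    {"linear":[0,0,0],"twist":0,"jaw":50},
    {"linear":[0,0,0],"twist":0,"jaw":50},
    {"linear":[0,0,0],"twist":0,"jaw":50},
  ],
)

```text
t: 4.57
tool_pos: [520.7, 92.3, 130.3]
orientation: [3.067, 0.68, 0.004]
force: [-6.3, 1.4, 14.4]
width: 0.56
grasp_force: 28.8
```

```bash
cat > st.py <<'E'
from cell import telemetry
import numpy as np
s=telemetry.state(); print({k:np.round(s[k],3).tolist() for k in("t","tool_pos","orientation","force","torque","width","grasp_force")}, np.round(s["q"],3).tolist(), np.round(s["effort"][5],3))
E
python3 st.py
```

```text
{'t': 4.567, 'tool_pos': [520.675, 92.338, 130.254], 'orientation': [3.067, 0.68, 0.004], 'force': [-6.304, 1.438, 14.436], 'torque': [0.337, 0.987, -0.037], 'width': 0.56, 'grasp_force': 28.831} [-0.039, 0.104, 1.951, 0.001, 1.084, 1.095] -0.005
```

Both tabs are home. I'll ease the residual load slightly and turn 29° anticlockwise (negative twist, since the tool points down), short of the earliest possible stop.

>>> apply_moves(
  rows=[
    {"linear":[-0.001,-0.0005,-0.0015],"twist":0,"jaw":50},
    {"linear":[-0.001,-0.0005,-0.0015],"twist":-0.04,"jaw":50},
    {"linear":[-0.001,-0.0005,-0.0015],"twist":-0.08,"jaw":50},
    {"linear":[-0.001,-0.0005,-0.0015],"twist":-0.12,"jaw":50},
    {"linear":[-0.001,-0.0005,-0.0015],"twist":-0.12,"jaw":50},
  ],
)

```text
t: 4.98
tool_pos: [519.8, 91.9, 130.6]
orientation: [3.019, 0.864, 0.005]
force: [-1.1, 0.2, 5.6]
width: 0.55
grasp_force: 33.0
```

```bash
python3 st.py
```

```text
{'t': 4.983, 'tool_pos': [519.78, 91.909, 130.608], 'orientation': [3.019, 0.864, 0.005], 'force': [-1.054, 0.197, 5.557], 'torque': [0.05, 0.061, -0.009], 'width': 0.55, 'grasp_force': 33.024} [-0.04, 0.101, 1.954, -0.0, 1.083, 0.974] -0.255
```

>>> apply_moves(
  rows=[
    {"linear":[0,0,0],"twist":-0.05,"jaw":50},
    {"linear":[0,0,0],"twist":-0.1,"jaw":50},
    {"linear":[0,0,0],"twist":-0.15,"jaw":50},
    {"linear":[0,0,0],"twist":-0.2,"jaw":50},
    {"linear":[0,0,0],"twist":-0.25,"jaw":50},
    {"linear":[0,0,0],"twist":-0.3,"jaw":50},
    {"linear":[0,0,0],"twist":-0.35,"jaw":50},
    {"linear":[0,0,0],"twist":-0.39,"jaw":50},
    {"linear":[0,0,0],"twist":-0.43,"jaw":50},
    {"linear":[0,0,0],"twist":-0.43,"jaw":50},
    {"linear":[0,0,0],"twist":-0.43,"jaw":50},
  ],
)

```text
t: 5.9
tool_pos: [519.9, 91.9, 130.6]
orientation: [2.765, 1.486, 0.005]
force: [-0.4, -0.4, 5.9]
width: 0.558
grasp_force: 32.9
```

```bash
python3 - <<'E'
from h import *
exec(open("st.py").read())
im=cams.read_camera("scene")[:,:,::-1]; cv2.imwrite("pics/s3.png",cv2.resize(im[165:245,263:343],(480,480),interpolation=cv2.INTER_CUBIC))
E
```

```text
{'t': 5.9, 'tool_pos': [519.885, 91.882, 130.616], 'orientation': [2.765, 1.486, 0.005], 'force': [-0.37, -0.366, 5.878], 'torque': [0.116, 0.067, -0.005], 'width': 0.558, 'grasp_force': 32.94} [-0.04, 0.101, 1.954, -0.0, 1.083, 0.544] 0.023
```

View pics/s3.png

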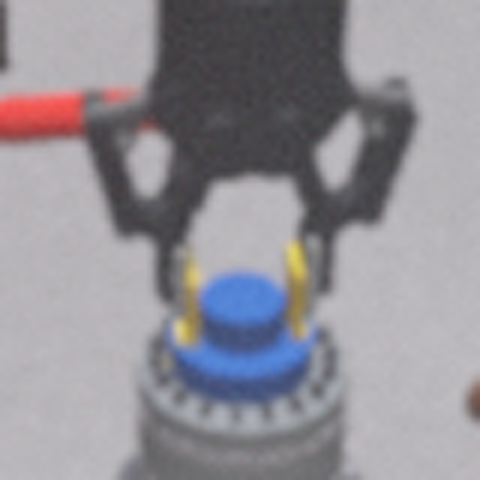

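The cap has turned about 31.6° with the gripper, tabs in at (190,300) and (297,285). I'll drop the grip to its minimum so slip limits the torque, then feel for the stop in small steps.

>>> apply_moves(
  grip_force=20,
  rows=[
    {"linear":[0,0,0],"twist":0,"jaw":50},
    {"linear":[0,0,0],"twist":-0.015,"jaw":50},
    {"linear":[0,0,0],"twist":-0.03,"jaw":50},
    {"linear":[0,0,0],"twist":-0.045,"jaw":50},
    {"linear":[0,0,0],"twist":-0.06,"jaw":50},
    {"linear":[0,0,0],"twist":-0.06,"jaw":50},
  ],
)

```text
t: 6.45
tool_pos: [519.9, 91.9, 130.6]
orientation: [2.72, 1.569, 0.005]
force: [-0.2, 0.5, 5.7]
width: 0.555
grasp_force: 32.9
```

```bash
python3 st.py
```

```text
{'t': 6.45, 'tool_pos': [519.883, 91.884, 130.6], 'orientation': [2.72, 1.569, 0.005], 'force': [-0.247, 0.488, 5.651], 'torque': [0.106, -0.013, -0.074], 'width': 0.555, 'grasp_force': 32.947} [-0.04, 0.101, 1.954, -0.0, 1.083, 0.484] -0.16
```

>>> apply_moves(
  rows=[
    {"linear":[0,0,0],"twist":-0.01,"jaw":50},
    {"linear":[0,0,0],"twist":-0.02,"jaw":50},
    {"linear":[0,0,0],"twist":-0.03,"jaw":50},
    {"linear":[0,0,0],"twist":-0.03,"jaw":50},
  ],
)

```text
t: 6.78
tool_pos: [519.8, 91.9, 130.6]
orientation: [2.696, 1.609, 0.005]
force: [0.2, 0.0, 5.7]
width: 0.55
grasp_force: 33.0
```

```bash
python3 st.py
```

```text
{'t': 6.783, 'tool_pos': [519.849, 91.878, 130.599], 'orientation': [2.696, 1.609, 0.005], 'force': [0.237, 0.017, 5.731], 'torque': [0.065, 0.063, -0.098], 'width': 0.55, 'grasp_force': 32.951} [-0.04, 0.101, 1.954, -0.0, 1.083, 0.455] -0.145
```

>>> apply_moves(
  rows=[
    {"linear":[0,0,0],"twist":-0.01,"jaw":50},
    {"linear":[0,0,0],"twist":-0.02,"jaw":50},
    {"linear":[0,0,0],"twist":-0.03,"jaw":50},
    {"linear":[0,0,0],"twist":-0.03,"jaw":50},
  ],
)

```text
t: 7.12
tool_pos: [519.9, 91.9, 130.6]
orientation: [2.671, 1.649, 0.005]
force: [0.0, -0.4, 6.8]
width: 0.553
grasp_force: 33.0
```

```bash
python3 st.py
```

```text
{'t': 7.117, 'tool_pos': [519.856, 91.878, 130.588], 'orientation': [2.671, 1.649, 0.005], 'force': [0.015, -0.395, 6.835], 'torque': [0.101, 0.011, -0.052], 'width': 0.553, 'grasp_force': 32.952} [-0.04, 0.101, 1.954, -0.0, 1.083, 0.425] -0.145
```

>>> apply_moves(
  rows=[
    {"linear":[0,0,0],"twist":-0.01,"jaw":50},
    {"linear":[0,0,0],"twist":-0.02,"jaw":50},
    {"linear":[0,0,0],"twist":-0.03,"jaw":50},
    {"linear":[0,0,0],"twist":-0.04,"jaw":50},
  ],
)

```text
t: 7.45
tool_pos: [519.9, 91.9, 130.6]
orientation: [2.638, 1.702, 0.005]
force: [-0.5, -0.7, 5.8]
width: 0.558
grasp_force: 33.0
```

```bash
python3 st.py
```

```text
{'t': 7.45, 'tool_pos': [519.864, 91.899, 130.609], 'orientation': [2.638, 1.702, 0.005], 'force': [-0.548, -0.669, 5.791], 'torque': [0.081, 0.014, -0.144], 'width': 0.558, 'grasp_force': 32.961} [-0.04, 0.101, 1.954, -0.0, 1.083, 0.385] -0.027
```

>>> apply_moves(
  rows=[
    {"linear":[0,0,0],"twist":-0.01,"jaw":50},
    {"linear":[0,0,0],"twist":-0.02,"jaw":50},
    {"linear":[0,0,0],"twist":-0.02,"jaw":50},
  ],
)

```text
t: 7.7
tool_pos: [519.9, 91.9, 130.6]
orientation: [2.621, 1.729, 0.005]
force: [-0.7, -0.7, 6.4]
width: 0.553
grasp_force: 33.0
```

```bash
python3 st.py
```

```text
{'t': 7.7, 'tool_pos': [519.865, 91.898, 130.618], 'orientation': [2.621, 1.729, 0.005], 'force': [-0.71, -0.663, 6.395], 'torque': [0.062, -0.002, -0.062], 'width': 0.553, 'grasp_force': 32.955} [-0.04, 0.101, 1.954, -0.0, 1.083, 0.365] -0.145
```

>>> apply_moves(
  rows=[
    {"linear":[0,0,0],"twist":-0.01,"jaw":50},
    {"linear":[0,0,0],"twist":-0.02,"jaw":50},
    {"linear":[0,0,0],"twist":-0.03,"jaw":50},
    {"linear":[0,0,0],"twist":-0.04,"jaw":50},
  ],
)

```text
t: 8.03
tool_pos: [519.9, 91.9, 130.6]
orientation: [2.585, 1.781, 0.005]
force: [0.8, -0.9, 5.2]
width: 0.551
grasp_force: 33.0
```

```bash
python3 st.py
```

```text
{'t': 8.033, 'tool_pos': [519.873, 91.886, 130.608], 'orientation': [2.585, 1.781, 0.005], 'force': [0.828, -0.89, 5.214], 'torque': [0.05, 0.062, -0.145], 'width': 0.551, 'grasp_force': 32.964} [-0.04, 0.101, 1.954, -0.0, 1.083, 0.324] -0.026
```

>>> apply_moves(
  rows=[
    {"linear":[0,0,0],"twist":-0.01,"jaw":50},
    {"linear":[0,0,0],"twist":-0.02,"jaw":50},
    {"linear":[0,0,0],"twist":-0.03,"jaw":50},
    {"linear":[0,0,0],"twist":-0.04,"jaw":50},
  ],
)

```text
t: 8.37
tool_pos: [519.9, 91.9, 130.6]
orientation: [2.549, 1.832, 0.005]
force: [0.1, -0.4, 7.7]
width: 0.552
grasp_force: 33.0
```

```bash
python3 st.py
```

```text
{'t': 8.367, 'tool_pos': [519.868, 91.881, 130.619], 'orientation': [2.549, 1.832, 0.005], 'force': [0.142, -0.39, 7.692], 'torque': [0.034, 0.048, -0.11], 'width': 0.552, 'grasp_force': 32.97} [-0.04, 0.101, 1.954, -0.0, 1.083, 0.284] -0.025
```

>>> apply_moves(
  rows=[
    {"linear":[0,0,0],"twist":-0.01,"jaw":50},
    {"linear":[0,0,0],"twist":-0.02,"jaw":50},
    {"linear":[0,0,0],"twist":-0.03,"jaw":50},
    {"linear":[0,0,0],"twist":-0.04,"jaw":50},
  ],
)

```text
t: 8.7
tool_pos: [519.9, 91.9, 130.6]
orientation: [2.512, 1.883, 0.005]
force: [0.6, 0.5, 5.7]
width: 0.55
grasp_force: 33.0
```

```bash
python3 st.py
```

```text
{'t': 8.7, 'tool_pos': [519.877, 91.881, 130.623], 'orientation': [2.512, 1.883, 0.005], 'force': [0.589, 0.546, 5.663], 'torque': [0.12, 0.018, -0.186], 'width': 0.55, 'grasp_force': 32.973} [-0.04, 0.101, 1.954, -0.0, 1.083, 0.244] -0.024
```

>>> apply_moves(
  rows=[
    {"linear":[0,0,0],"twist":-0.01,"jaw":50},
    {"linear":[0,0,0],"twist":-0.02,"jaw":50},
  ],
)

```text
t: 8.87
tool_pos: [519.9, 91.9, 130.6]
orientation: [2.493, 1.908, 0.004]
force: [0.3, -0.4, 6.0]
width: 0.552
grasp_force: 33.0
```

```bash
python3 st.py
```

```text
{'t': 8.867, 'tool_pos': [519.86, 91.882, 130.614], 'orientation': [2.493, 1.908, 0.004], 'force': [0.312, -0.375, 6.023], 'torque': [0.047, 0.08, -0.131], 'width': 0.552, 'grasp_force': 32.974} [-0.04, 0.101, 1.954, -0.0, 1.083, 0.224] -0.024
```

Torque is still at friction level (about 0.13 Nm), so I'll carry on.

>>> apply_moves(
  rows=[
    {"linear":[0,0,0],"twist":-0.01,"jaw":50},
    {"linear":[0,0,0],"twist":-0.02,"jaw":50},
    {"linear":[0,0,0],"twist":-0.03,"jaw":50},
    {"linear":[0,0,0],"twist":-0.04,"jaw":50},
  ],
)

```text
t: 9.2
tool_pos: [519.9, 91.9, 130.6]
orientation: [2.454, 1.957, 0.004]
force: [-0.2, 0.3, 5.9]
width: 0.555
grasp_force: 33.0
```

```bash
python3 st.py
```

```text
{'t': 9.2, 'tool_pos': [519.878, 91.878, 130.631], 'orientation': [2.454, 1.957, 0.004], 'force': [-0.236, 0.333, 5.861], 'torque': [0.02, 0.038, -0.1], 'width': 0.555, 'grasp_force': 32.976} [-0.04, 0.101, 1.954, -0.0, 1.083, 0.184] -0.023
```

>>> apply_moves(
  rows=[
    {"linear":[0,0,0],"twist":-0.01,"jaw":50},
    {"linear":[0,0,0],"twist":-0.02,"jaw":50},
    {"linear":[0,0,0],"twist":-0.03,"jaw":50},
    {"linear":[0,0,0],"twist":-0.04,"jaw":50},
  ],
)

```text
t: 9.53
tool_pos: [519.9, 91.9, 130.6]
orientation: [2.415, 2.006, 0.004]
force: [0.8, -0.1, 6.2]
width: 0.553
grasp_force: 33.0
```

```bash
python3 st.py
```

```text
{'t': 9.533, 'tool_pos': [519.862, 91.884, 130.62], 'orientation': [2.415, 2.006, 0.004], 'force': [0.784, -0.061, 6.188], 'torque': [0.069, 0.014, -0.128], 'width': 0.553, 'grasp_force': 32.979} [-0.04, 0.101, 1.954, -0.0, 1.083, 0.144] -0.023
```

>>> apply_moves(
  rows=[
    {"linear":[0,0,0],"twist":-0.01,"jaw":50},
    {"linear":[0,0,0],"twist":-0.02,"jaw":50},
    {"linear":[0,0,0],"twist":-0.03,"jaw":50},
    {"linear":[0,0,0],"twist":-0.04,"jaw":50},
  ],
)

```text
t: 9.87
tool_pos: [519.8, 91.9, 130.6]
orientation: [2.374, 2.054, 0.004]
force: [0.1, 0.3, 5.9]
width: 0.552
grasp_force: 33.0
```

```bash
python3 st.py
```

```text
{'t': 9.867, 'tool_pos': [519.838, 91.891, 130.574], 'orientation': [2.374, 2.054, 0.004], 'force': [0.081, 0.339, 5.907], 'torque': [0.038, 0.046, -0.131], 'width': 0.552, 'grasp_force': 32.982} [-0.04, 0.101, 1.954, 0.0, 1.083, 0.104] -0.022
```

>>> apply_moves(
  rows=[
    {"linear":[0,0,0],"twist":-0.01,"jaw":50},
    {"linear":[0,0,0],"twist":-0.02,"jaw":50},
    {"linear":[0,0,0],"twist":-0.03,"jaw":50},
    {"linear":[0,0,0],"twist":-0.04,"jaw":50},
  ],
)

```text
t: 10.2
tool_pos: [519.9, 91.9, 130.6]
orientation: [2.332, 2.101, 0.004]
force: [0.2, 0.6, 5.5]
width: 0.55
grasp_force: 33.0
```

```bash
python3 st.py
```

```text
{'t': 10.2, 'tool_pos': [519.868, 91.883, 130.613], 'orientation': [2.332, 2.101, 0.004], 'force': [0.236, 0.619, 5.522], 'torque': [0.047, 0.066, -0.115], 'width': 0.55, 'grasp_force': 32.983} [-0.04, 0.101, 1.954, -0.0, 1.083, 0.064] -0.022
```

>>> apply_moves(
  rows=[
    {"linear":[0,0,0],"twist":-0.01,"jaw":50},
    {"linear":[0,0,0],"twist":-0.02,"jaw":50},
    {"linear":[0,0,0],"twist":-0.03,"jaw":50},
    {"linear":[0,0,0],"twist":-0.04,"jaw":50},
  ],
)

```text
t: 10.53
tool_pos: [519.9, 91.9, 130.6]
orientation: [2.29, 2.147, 0.004]
force: [-0.1, 0.5, 6.7]
width: 0.56
grasp_force: 33.0
```

```bash
python3 st.py
```

```text
{'t': 10.533, 'tool_pos': [519.851, 91.883, 130.59], 'orientation': [2.29, 2.147, 0.004], 'force': [-0.101, 0.451, 6.679], 'torque': [0.056, 0.048, -0.135], 'width': 0.56, 'grasp_force': 32.985} [-0.04, 0.101, 1.954, 0.0, 1.083, 0.024] -0.022
```

>>> apply_moves(
  rows=[
    {"linear":[0,0,0],"twist":-0.01,"jaw":50},
    {"linear":[0,0,0],"twist":-0.02,"jaw":50},
    {"linear":[0,0,0],"twist":-0.03,"jaw":50},
    {"linear":[0,0,0],"twist":-0.04,"jaw":50},
  ],
)

```text
t: 10.87
tool_pos: [519.8, 91.9, 130.6]
orientation: [2.247, 2.192, 0.004]
force: [0.8, 0.0, 5.5]
width: 0.552
grasp_force: 33.0
```

```bash
python3 st.py
```

```text
{'t': 10.867, 'tool_pos': [519.831, 91.919, 130.601], 'orientation': [2.247, 2.192, 0.004], 'force': [0.758, 0.046, 5.514], 'torque': [0.093, 0.052, -0.152], 'width': 0.552, 'grasp_force': 32.984} [-0.04, 0.101, 1.954, 0.0, 1.083, -0.016] -0.021
```

>>> apply_moves(
  rows=[
    {"linear":[0,0,0],"twist":-0.01,"jaw":50},
    {"linear":[0,0,0],"twist":-0.02,"jaw":50},
    {"linear":[0,0,0],"twist":-0.03,"jaw":50},
    {"linear":[0,0,0],"twist":-0.04,"jaw":50},
  ],
)

```text
t: 11.2
tool_pos: [519.9, 91.9, 130.6]
orientation: [2.202, 2.237, 0.004]
force: [0.2, 0.8, 6.3]
width: 0.554
grasp_force: 32.9
```

```bash
python3 st.py
```

```text
{'t': 11.2, 'tool_pos': [519.896, 91.931, 130.617], 'orientation': [2.202, 2.237, 0.004], 'force': [0.19, 0.841, 6.265], 'torque': [0.119, -0.024, -0.104], 'width': 0.554, 'grasp_force': 32.927} [-0.04, 0.101, 1.954, 0.0, 1.083, -0.056] -0.029
```

>>> apply_moves(
  rows=[
    {"linear":[0,0,0],"twist":-0.01,"jaw":50},
    {"linear":[0,0,0],"twist":-0.02,"jaw":50},
  ],
)

```text
t: 11.37
tool_pos: [520.0, 92.0, 130.6]
orientation: [2.18, 2.258, 0.005]
force: [1.8, -0.8, 5.2]
width: 0.554
grasp_force: 32.7
```

```bash
python3 st.py
```

```text
{'t': 11.367, 'tool_pos': [520.049, 91.965, 130.599], 'orientation': [2.18, 2.258, 0.005], 'force': [1.761, -0.801, 5.182], 'torque': [0.16, -0.12, -0.134], 'width': 0.554, 'grasp_force': 32.675} [-0.04, 0.101, 1.954, 0.0, 1.082, -0.075] -0.034
```

Lateral shift and force are appearing, so the stop is starting to bear. I'll use tiny steps.

>>> apply_moves(
  rows=[
    {"linear":[0,0,0],"twist":-0.007,"jaw":50},
    {"linear":[0,0,0],"twist":-0.012,"jaw":50},
  ],
)

```text
t: 11.53
tool_pos: [520.2, 92.0, 130.6]
orientation: [2.166, 2.271, 0.005]
force: [2.6, 1.8, 4.5]
width: 0.555
grasp_force: 32.7
```

```bash
python3 st.py
```

```text
{'t': 11.533, 'tool_pos': [520.212, 92.033, 130.622], 'orientation': [2.166, 2.271, 0.005], 'force': [2.581, 1.83, 4.54], 'torque': [0.241, -0.308, -0.085], 'width': 0.555, 'grasp_force': 32.739} [-0.04, 0.101, 1.954, 0.0, 1.082, -0.087] -0.117
```

The stop is felt (lateral force is building, one side bearing lightly). I'll test a gentle lift.

>>> apply_moves(
  rows=[
    {"linear":[0,0,-0.001],"twist":0,"jaw":50},
    {"linear":[0,0,-0.002],"twist":0,"jaw":50},
    {"linear":[0,0,-0.003],"twist":0,"jaw":50},
    {"linear":[0,0,-0.003],"twist":0,"jaw":50},
  ],
)

```text
t: 11.87
tool_pos: [519.6, 92.2, 131.9]
orientation: [2.167, 2.271, 0.006]
force: [7.4, 1.8, -3.3]
width: 0.551
grasp_force: 30.3
```

```bash
python3 st.py
```

```text
{'t': 11.867, 'tool_pos': [519.647, 92.21, 131.89], 'orientation': [2.167, 2.271, 0.006], 'force': [7.407, 1.809, -3.308], 'torque': [0.367, -1.297, -0.2], 'width': 0.551, 'grasp_force': 30.277} [-0.04, 0.098, 1.954, 0.001, 1.085, -0.087] -0.159
```

>>> apply_moves(
  rows=[
    {"linear":[0,0,0.001],"twist":0,"jaw":50},
    {"linear":[0,0.0005,0.0015],"twist":0,"jaw":50},
    {"linear":[0,0.001,0.0015],"twist":0,"jaw":50},
    {"linear":[0,0.001,0.0015],"twist":-0.01,"jaw":50},
    {"linear":[0,0.001,0.0015],"twist":-0.01,"jaw":50},
  ],
)

```text
t: 12.28
tool_pos: [520.2, 92.2, 130.8]
orientation: [2.155, 2.284, 0.003]
force: [4.8, 1.8, 2.5]
width: 0.548
grasp_force: 31.7
```

```bash
python3 st.py
```

```text
{'t': 12.283, 'tool_pos': [520.194, 92.193, 130.814], 'orientation': [2.155, 2.284, 0.003], 'force': [4.811, 1.797, 2.494], 'torque': [0.448, -0.988, -0.084], 'width': 0.548, 'grasp_force': 31.688} [-0.04, 0.102, 1.952, 0.001, 1.085, -0.098] -0.184
```

>>> apply_moves(
  rows=[
    {"linear":[0,0.0005,0],"twist":-0.005,"jaw":50},
    {"linear":[0,0.001,0],"twist":-0.012,"jaw":50},
    {"linear":[0,0.001,0],"twist":-0.012,"jaw":50},
  ],
)

```text
t: 12.53
tool_pos: [520.6, 92.2, 130.6]
orientation: [2.142, 2.298, 0.001]
force: [2.4, 1.5, 3.7]
width: 0.557
grasp_force: 32.3
```

```bash
python3 st.py
```

```text
{'t': 12.533, 'tool_pos': [520.615, 92.201, 130.633], 'orientation': [2.142, 2.298, 0.001], 'force': [2.432, 1.487, 3.724], 'torque': [0.461, -0.66, -0.104], 'width': 0.557, 'grasp_force': 32.305} [-0.039, 0.104, 1.95, 0.0, 1.087, -0.109] -0.169
```

>>> apply_moves(
  rows=[
    {"linear":[0,0.0003,0],"twist":-0.007,"jaw":50},
    {"linear":[0,0.0005,0],"twist":-0.015,"jaw":50},
    {"linear":[0,0.0005,0],"twist":-0.015,"jaw":50},
  ],
)

```text
t: 12.78
tool_pos: [520.9, 92.2, 130.6]
orientation: [-2.125, -2.314, 0.0]
force: [2.8, 1.8, 5.9]
width: 0.553
grasp_force: 32.8
```

```bash
python3 st.py
```

```text
{'t': 12.783, 'tool_pos': [520.933, 92.177, 130.635], 'orientation': [-2.125, -2.314, 0.0], 'force': [2.759, 1.837, 5.875], 'torque': [0.344, -0.418, -0.218], 'width': 0.553, 'grasp_force': 32.762} [-0.039, 0.105, 1.949, 0.0, 1.087, -0.124] -0.258
```

>>> apply_moves(
  rows=[
    {"linear":[0,0,0],"twist":-0.005,"jaw":50},
    {"linear":[0,0,0],"twist":-0.01,"jaw":50},
    {"linear":[0,0,0],"twist":-0.01,"jaw":50},
  ],
)

```text
t: 13.03
tool_pos: [521.0, 92.2, 130.6]
orientation: [2.114, 2.324, 0.0]
force: [2.9, 1.8, 6.5]
width: 0.559
grasp_force: 32.7
```

```bash
python3 st.py
```

```text
{'t': 13.033, 'tool_pos': [521.021, 92.165, 130.628], 'orientation': [2.114, 2.324, 0.0], 'force': [2.949, 1.791, 6.513], 'torque': [0.372, -0.489, -0.269], 'width': 0.559, 'grasp_force': 32.738} [-0.039, 0.105, 1.949, 0.0, 1.087, -0.134] -0.289
```

>>> apply_moves(
  rows=[
    {"linear":[0,0,0],"twist":-0.006,"jaw":50},
    {"linear":[0,0,0],"twist":-0.012,"jaw":50},
    {"linear":[0,0,-0.001],"twist":-0.012,"jaw":50},
    {"linear":[0,0,-0.002],"twist":-0.012,"jaw":50},
    {"linear":[0,0,-0.003],"twist":-0.012,"jaw":50},
    {"linear":[0,0,-0.003],"twist":-0.012,"jaw":50},
  ],
)

```text
t: 13.53
tool_pos: [520.9, 92.4, 131.6]
orientation: [2.1, 2.336, 0.002]
force: [9.5, 2.6, -7.9]
width: 0.548
grasp_force: 29.1
```

```bash
python3 st.py
```

```text
{'t': 13.533, 'tool_pos': [520.865, 92.374, 131.59], 'orientation': [2.1, 2.336, 0.002], 'force': [9.476, 2.633, -7.9], 'torque': [0.547, -1.877, -0.28], 'width': 0.548, 'grasp_force': 29.118} [-0.039, 0.103, 1.95, 0.001, 1.088, -0.146] -0.285
```

>>> apply_moves(
  rows=[
    {"linear":[0,0,0.001],"twist":0,"jaw":50},
    {"linear":[0,0,0.002],"twist":0,"jaw":50},
    {"linear":[0,0.0005,0.0025],"twist":0,"jaw":50},
    {"linear":[0,0.0005,0.0025],"twist":0,"jaw":50},
  ],
)

```text
t: 13.87
tool_pos: [521.5, 92.2, 130.7]
orientation: [2.1, 2.337, 0.0]
force: [3.3, 1.9, 1.9]
width: 0.552
grasp_force: 32.0
```

```bash
python3 - <<'E'
from h import *
exec(open("st.py").read())
im=cams.read_camera("scene")[:,:,::-1]; cv2.imwrite("pics/scene4.png",im); cv2.imwrite("pics/s4.png",cv2.resize(im[180:240,273:333],(600,600),interpolation=cv2.INTER_CUBIC))
E
```

```text
{'t': 13.867, 'tool_pos': [521.456, 92.224, 130.653], 'orientation': [2.1, 2.337, 0.0], 'force': [3.342, 1.905, 1.872], 'torque': [0.445, -0.849, -0.178], 'width': 0.552, 'grasp_force': 31.962} [-0.039, 0.106, 1.948, -0.0, 1.087, -0.146] -0.173
```

View pics/s4.png

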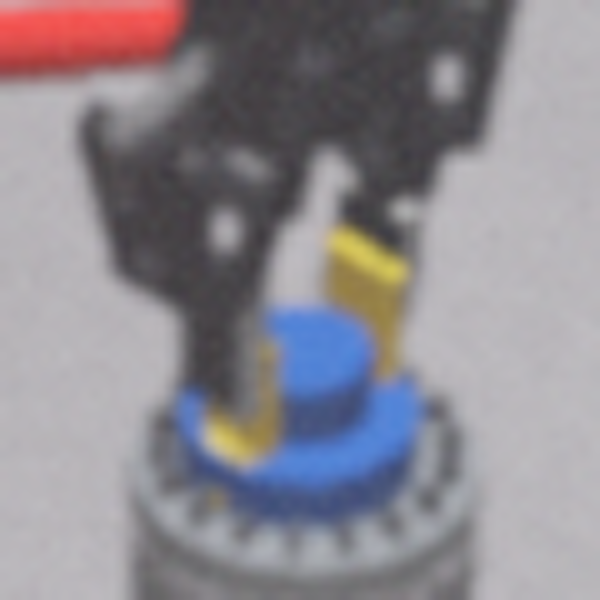

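Tabs are still square in the pads: near tab foot at (205–260, 430–465), far tab top edge (335,240)–(405,275). I'll continue gently towards the stop while following in x.

```bash
python3 - <<'E'
from h import *
f=lambda x,y,z: onz("scene",273+(x+.5)/10-.5,180+(y+.5)/10-.5,z)
for a,b,z in(((330,238),(407,275),139),((207,440),(245,468),103)):
    A,B=f(*a,z),f(*b,z); d=B-A; print(A,B,np.degrees(np.arctan2(d[1],d[0])),np.linalg.norm(d))
E
```

```text
[502.06781829  81.5435231  139.        ] [497.50969588 105.68741816 139.        ] 100.69103180987501 24.57039170557429
[549.84795511  90.63706116 103.        ] [549.64985461 105.24900945 103.        ] 90.77673606957183 14.61329109035818
```

>>> apply_moves(
  rows=[
    {"linear":[0,0,0],"twist":-0.006,"jaw":50},
    {"linear":[0,0.0003,0],"twist":-0.012,"jaw":50},
    {"linear":[0,0.0003,0],"twist":-0.018,"jaw":50},
    {"linear":[0,0.0003,0],"twist":-0.018,"jaw":50},
  ],
)

```text
t: 14.25
tool_pos: [521.6, 92.2, 130.7]
orientation: [-2.079, -2.355, 0.0]
force: [4.1, 1.8, 2.0]
width: 0.552
grasp_force: 31.7
```

```bash
python3 st.py
```

```text
{'t': 14.25, 'tool_pos': [521.606, 92.245, 130.69], 'orientation': [-2.079, -2.355, 0.0], 'force': [4.107, 1.837, 2.045], 'torque': [0.45, -0.831, -0.308], 'width': 0.552, 'grasp_force': 31.696} [-0.039, 0.107, 1.947, 0.0, 1.087, -0.164] -0.355
```

>>> apply_moves(
  rows=[
    {"linear":[0,0,0],"twist":-0.006,"jaw":50},
    {"linear":[0,0,-0.001],"twist":-0.006,"jaw":50},
    {"linear":[0,0,-0.002],"twist":-0.006,"jaw":50},
    {"linear":[0,0,-0.003],"twist":-0.006,"jaw":50},
    {"linear":[0,0,-0.003],"twist":-0.006,"jaw":50},
  ],
)

```text
t: 14.67
tool_pos: [521.4, 92.4, 132.0]
orientation: [2.072, 2.361, 0.001]
force: [8.4, 3.4, -9.4]
width: 0.551
grasp_force: 28.7
```

```bash
python3 st.py
```

```text
{'t': 14.667, 'tool_pos': [521.405, 92.373, 131.958], 'orientation': [2.072, 2.361, 0.001], 'force': [8.423, 3.394, -9.375], 'torque': [0.486, -1.922, -0.264], 'width': 0.551, 'grasp_force': 28.666} [-0.039, 0.104, 1.948, 0.001, 1.089, -0.17] -0.323
```

Still held down, and only one side of the stop is bearing (+y side, pushing +x). I'll ease back down and let the cap centre itself further in +x.

>>> apply_moves(
  rows=[
    {"linear":[0,0,0.001],"twist":0,"jaw":50},
    {"linear":[0,0,0.0025],"twist":0,"jaw":50},
    {"linear":[0,0.0005,0.0025],"twist":0,"jaw":50},
    {"linear":[0,0.001,0.0025],"twist":0,"jaw":50},
    {"linear":[0,0.001,0.0025],"twist":0,"jaw":50},
  ],
)

```text
t: 15.08
tool_pos: [522.1, 92.4, 131.3]
orientation: [-2.07, -2.361, 0.002]
force: [1.2, 1.5, 4.5]
width: 0.556
grasp_force: 32.7
```

```bash
python3 st.py
```

```text
{'t': 15.083, 'tool_pos': [522.054, 92.371, 131.3], 'orientation': [-2.07, -2.361, 0.002], 'force': [1.224, 1.512, 4.534], 'torque': [0.311, -0.055, -0.335], 'width': 0.556, 'grasp_force': 32.735} [-0.039, 0.108, 1.945, -0.0, 1.091, -0.17] -0.252
```

>>> apply_moves(
  rows=[
    {"linear":[0,0,0],"twist":-0.005,"jaw":50},
    {"linear":[0,0,0],"twist":-0.01,"jaw":50},
    {"linear":[0,0,0],"twist":-0.01,"jaw":50},
  ],
)

```text
t: 15.33
tool_pos: [522.0, 92.4, 131.3]
orientation: [-2.059, -2.371, 0.002]
force: [0.8, 1.7, 4.1]
width: 0.555
grasp_force: 32.7
```

```bash
python3 st.py
```

```text
{'t': 15.333, 'tool_pos': [522.036, 92.407, 131.272], 'orientation': [-2.059, -2.371, 0.002], 'force': [0.84, 1.68, 4.111], 'torque': [0.38, -0.017, -0.41], 'width': 0.555, 'grasp_force': 32.748} [-0.039, 0.108, 1.945, -0.0, 1.091, -0.179] -0.425
```

Now it's a pure couple of about 0.4 Nm with no side force: both sides are on the stop. I'll back off slightly and lift.

>>> apply_moves(
  rows=[
    {"linear":[0,0,0],"twist":0.006,"jaw":50},
    {"linear":[0,0,-0.0015],"twist":0.006,"jaw":50},
    {"linear":[0,0,-0.003],"twist":0.006,"jaw":50},
    {"linear":[0,0,-0.0045],"twist":0.006,"jaw":50},
    {"linear":[0,0,-0.0045],"twist":0.006,"jaw":50},
  ],
)

```text
t: 15.75
tool_pos: [521.7, 92.4, 133.4]
orientation: [-2.066, -2.365, 0.001]
force: [6.6, 1.6, -11.1]
width: 0.556
grasp_force: 28.4
```

```bash
python3 st.py
```

```text
{'t': 15.75, 'tool_pos': [521.729, 92.415, 133.372], 'orientation': [-2.066, -2.365, 0.001], 'force': [6.648, 1.609, -11.071], 'torque': [0.409, -1.481, -0.277], 'width': 0.556, 'grasp_force': 28.449} [-0.039, 0.104, 1.945, 0.0, 1.094, -0.174] -0.27
```

```bash
cat > shift.py <<'E'
from h import *
im=np.ascontiguousarray(cams.read_camera("scene")[:,:,::-1]); cv2.imwrite("pics/scene_now.png",im)
a=cv2.imread("pics/scene4.png")
def cr(i,b): u0,u1,v0,v1=b; return cv2.resize(i[v0:v1,u0:u1],None,fx=8,fy=8,interpolation=cv2.INTER_CUBIC)
for n,b in(("hub+skirt",(294,314,208,232)),("ring",(288,319,232,245)),("tab",(304,315,202,219)),("gripper",(285,325,165,195))):
    t=cr(a,b); s=cr(im,(b[0]-4,b[1]+4,b[2]-4,b[3]+4)); m=cv2.matchTemplate(s,t,cv2.TM_CCOEFF_NORMED); _,v,_,l=cv2.minMaxLoc(m); print(n,round(v,3),(l[0]-32)/8,(l[1]-32)/8)
p=proj("scene",np.array([[520,92,120],[520,92,122.]])); print("px for 2mm up",p[1]-p[0])
E
python3 shift.py
```

```text
hub+skirt 0.988 0.125 -0.75
ring 0.975 0.0 -0.125
tab 0.99 -0.125 -0.875
gripper 0.981 -0.25 -0.75
px for 2mm up [ 0.01731579 -0.63012164]
```

The cap itself has risen about 2.5 mm with the gripper, so it's coming off with some rubbing. I'll carry on lifting, easing the side load.

>>> apply_moves(
  rows=[
    {"linear":[0,0.0007,-0.001],"twist":0,"jaw":50},
    {"linear":[0,0.0007,-0.002],"twist":0,"jaw":50},
    {"linear":[0,0.0007,-0.003],"twist":0,"jaw":50},
    {"linear":[0,0.0007,-0.004],"twist":0,"jaw":50},
    {"linear":[0,0.0007,-0.004],"twist":0,"jaw":50},
  ],
)

```text
t: 16.22
tool_pos: [521.4, 92.3, 137.8]
orientation: [-2.064, -2.363, 0.006]
force: [-0.1, 1.1, -6.7]
width: 0.552
grasp_force: 29.5
```

```bash
python3 st.py; python3 shift.py
```

```text
{'t': 16.217, 'tool_pos': [521.37, 92.314, 137.838], 'orientation': [-2.064, -2.363, 0.006], 'force': [-0.074, 1.086, -6.678], 'torque': [0.145, -0.166, -0.228], 'width': 0.552, 'grasp_force': 29.484} [-0.039, 0.098, 1.942, -0.001, 1.107, -0.173] -0.206
hub+skirt 0.984 0.25 -2.25
ring 0.922 0.0 0.0
tab 0.985 -0.125 -2.375
gripper 0.951 -0.125 -2.0
px for 2mm up [ 0.01731579 -0.63012164]
```

Lifting freely now (cap up about 7 mm). I'll lift it clear.

>>> apply_moves(
  grip_force=40,
  rows=[
    {"linear":[0,0,-0.002],"twist":0,"jaw":50},
    {"linear":[0,0,-0.004],"twist":0,"jaw":50},
    {"linear":[0,0,-0.006],"twist":0,"jaw":50},
    {"linear":[0,0,-0.008],"twist":0,"jaw":50},
    {"linear":[0,0,-0.011],"twist":0,"jaw":50},
    {"linear":[0,0,-0.014],"twist":0,"jaw":50},
    {"linear":[0,0,-0.018],"twist":0,"jaw":50},
    {"linear":[0,0,-0.022],"twist":0,"jaw":50},
    {"linear":[0,0,-0.026],"twist":0,"jaw":50},
    {"linear":[0,0,-0.03],"twist":0,"jaw":50},
    {"linear":[0,0,-0.035],"twist":0,"jaw":50},
    {"linear":[0,0,-0.035],"twist":0,"jaw":50},
    {"linear":[0,0,-0.035],"twist":0,"jaw":50},
  ],
)

```text
t: 17.35
tool_pos: [523.6, 92.5, 175.2]
orientation: [2.067, 2.365, 0.001]
force: [0.8, 0.4, -1.8]
width: 0.536
grasp_force: 45.4
```

```bash
python3 - <<'E'
from h import *
exec(open("st.py").read())
im=cams.read_camera("scene")[:,:,::-1]; cv2.imwrite("pics/s5.png",cv2.resize(im[140:250,250:360],(550,550),interpolation=cv2.INTER_CUBIC))
E
```

```text
{'t': 17.35, 'tool_pos': [523.602, 92.469, 175.247], 'orientation': [2.067, 2.365, 0.001], 'force': [0.757, 0.435, -1.774], 'torque': [0.023, 0.01, 0.005], 'width': 0.536, 'grasp_force': 45.399} [-0.039, 0.048, 1.919, -0.0, 1.174, -0.173] -0.0
```

View pics/s5.png

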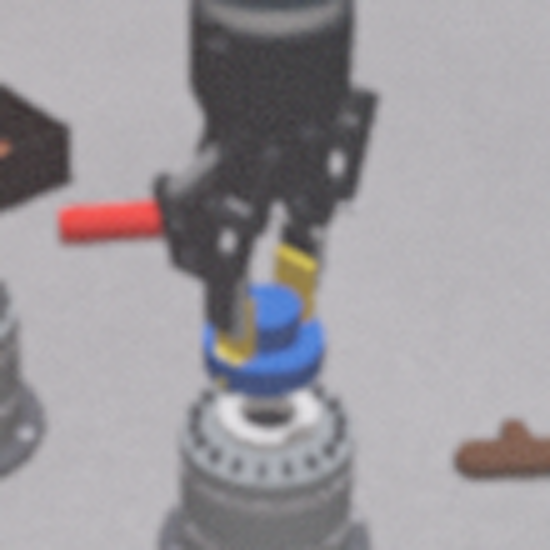

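The cap is off (hub at about (270,310)), upright over the canister. I'll carry it to the tray centre, about (491.5, 350.5), at moderate speed.

>>> apply_moves(
  rows=[
    {"linear":[0.01,0,-0.005],"twist":0,"jaw":50},
    {"linear":[0.025,0,-0.01],"twist":0,"jaw":50},
    {"linear":[0.045,0.001,-0.01],"twist":0,"jaw":50},
    {"linear":[0.065,0.001,-0.01],"twist":0,"jaw":50},
    {"linear":[0.085,0.001,-0.01],"twist":0,"jaw":50},
    {"linear":[0.105,0.001,-0.01],"twist":0,"jaw":50},
    {"linear":[0.125,0.001,-0.01],"twist":0,"jaw":50},
    {"linear":[0.145,0.002,-0.01],"twist":0,"jaw":50},
    {"linear":[0.165,0.002,-0.01],"twist":0,"jaw":50},
    {"linear":[0.185,0.002,-0.01],"twist":0,"jaw":50},
    {"linear":[0.205,0.003,-0.01],"twist":0,"jaw":50},
    {"linear":[0.225,0.003,-0.01],"twist":0,"jaw":50},
    {"linear":[0.242,0.003,-0.01],"twist":0,"jaw":50},
    {"linear":[0.254,0.003,-0.01],"twist":0,"jaw":50},
    {"linear":[0.26,0.003,-0.01],"twist":0,"jaw":50},
    {"linear":[0.26,0.003,-0.01],"twist":0,"jaw":50},
    {"linear":[0.26,0.003,-0.01],"twist":0,"jaw":50},
  ],
)

```text
t: 18.82
tool_pos: [491.4, 350.4, 184.7]
orientation: [2.067, 2.366, -0.001]
force: [-0.7, -0.6, -1.2]
width: 0.539
grasp_force: 45.4
```

```bash
python3 st.py
```

```text
{'t': 18.817, 'tool_pos': [491.376, 350.377, 184.679], 'orientation': [2.067, 2.366, -0.001], 'force': [-0.69, -0.557, -1.216], 'torque': [0.005, 0.0, 0.041], 'width': 0.539, 'grasp_force': 45.397} [0.432, 0.202, 1.73, -0.0, 1.21, 0.297] 0.011
```

>>> apply_moves(
  rows=[
    {"linear":[0,0,0.01],"twist":0,"jaw":50},
    {"linear":[0,0,0.025],"twist":0,"jaw":50},
    {"linear":[0,0,0.045],"twist":0,"jaw":50},
    {"linear":[0,0,0.065],"twist":0,"jaw":50},
    {"linear":[0,0,0.085],"twist":0,"jaw":50},
    {"linear":[0,0,0.1],"twist":0,"jaw":50},
    {"linear":[0,0,0.112],"twist":0,"jaw":50},
    {"linear":[0,0,0.12],"twist":0,"jaw":50},
    {"linear":[0,0,0.125],"twist":0,"jaw":50},
    {"linear":[0,0,0.128],"twist":0,"jaw":50},
    {"linear":[0,0,0.13],"twist":0,"jaw":50},
    {"linear":[0,0,0.13],"twist":0,"jaw":50},
  ],
)

```text
t: 19.82
tool_pos: [491.8, 350.6, 55.1]
orientation: [2.067, 2.365, 0.001]
force: [1.0, -0.0, -1.6]
width: 0.537
grasp_force: 45.4
```

```bash
python3 st.py
```

```text
{'t': 19.817, 'tool_pos': [491.794, 350.619, 55.134], 'orientation': [2.067, 2.365, 0.001], 'force': [0.974, -0.031, -1.567], 'torque': [-0.007, 0.033, 0.029], 'width': 0.537, 'grasp_force': 45.398} [0.432, 0.383, 1.776, -0.0, 0.982, 0.297] -0.0
```

Expected touch-down is about 4.5 mm lower.

>>> apply_moves(
  rows=[
    {"linear":[0,0,0.001],"twist":0,"jaw":50},
    {"linear":[0,0,0.002],"twist":0,"jaw":50},
    {"linear":[0,0,0.003],"twist":0,"jaw":50},
    {"linear":[0,0,0.004],"twist":0,"jaw":50},
    {"linear":[0,0,0.0045],"twist":0,"jaw":50},
    {"linear":[0,0,0.0045],"twist":0,"jaw":50},
  ],
)

```text
t: 20.32
tool_pos: [491.7, 350.7, 51.2]
orientation: [2.067, 2.366, 0.0]
force: [-2.2, -1.3, 4.8]
width: 0.536
grasp_force: 47.0
```

```bash
python3 st.py
```

```text
{'t': 20.317, 'tool_pos': [491.709, 350.65, 51.245], 'orientation': [2.067, 2.366, 0.0], 'force': [-2.22, -1.292, 4.814], 'torque': [-0.253, 0.437, 0.033], 'width': 0.536, 'grasp_force': 47.045} [0.432, 0.389, 1.776, -0.0, 0.976, 0.297] 0.0
```

Touched down gently (about 6 N). I'll open gradually.

>>> apply_moves(
  grip_force=20,
  rows=[
    {"linear":[0,0,0],"twist":0,"jaw":55},
    {"linear":[0,0,0],"twist":0,"jaw":58},
    {"linear":[0,0,0],"twist":0,"jaw":62},
    {"linear":[0,0,0],"twist":0,"jaw":66},
    {"linear":[0,0,0],"twist":0,"jaw":70},
    {"linear":[0,0,0],"twist":0,"jaw":74},
    {"linear":[0,0,0],"twist":0,"jaw":80},
    {"linear":[0,0,0],"twist":0,"jaw":90},
    {"linear":[0,0,0],"twist":0,"jaw":100},
    {"linear":[0,0,0],"twist":0,"jaw":100},
    {"linear":[0,0,0],"twist":0,"jaw":100},
  ],
)

```text
t: 21.23
tool_pos: [491.5, 350.6, 50.4]
orientation: [2.067, 2.366, 0.0]
force: [0.2, 0.2, 0.5]
width: 1.004
grasp_force: 0.0
```

```bash
python3 st.py
```

```text
{'t': 21.233, 'tool_pos': [491.539, 350.571, 50.399], 'orientation': [2.067, 2.366, 0.0], 'force': [0.229, 0.151, 0.462], 'torque': [-0.032, 0.072, -0.057], 'width': 1.004, 'grasp_force': 0.0} [0.432, 0.39, 1.777, 0.0, 0.974, 0.297] 0.0
```

>>> apply_moves(
  rows=[
    {"linear":[0,0,-0.005],"twist":0,"jaw":100},
    {"linear":[0,0,-0.015],"twist":0,"jaw":100},
    {"linear":[0,0,-0.03],"twist":0,"jaw":100},
    {"linear":[0,0,-0.05],"twist":0,"jaw":100},
    {"linear":[0,0,-0.08],"twist":0,"jaw":100},
    {"linear":[0,0,-0.11],"twist":0,"jaw":100},
    {"linear":[0,0,-0.14],"twist":0,"jaw":100},
    {"linear":[0,0,-0.15],"twist":0,"jaw":100},
    {"linear":[0,0,-0.15],"twist":0,"jaw":100},
    {"linear":[0,0,-0.15],"twist":0,"jaw":100},
  ],
)

```text
t: 22.07
tool_pos: [491.4, 350.5, 200.4]
orientation: [2.067, 2.366, 0.001]
force: [-0.2, -0.2, -0.7]
width: 1.002
grasp_force: 0.0
```

```bash
python3 - <<'E'
from h import *
exec(open("st.py").read())
im=cams.read_camera("scene")[:,:,::-1]; cv2.imwrite("pics/s6.png",cv2.resize(im[220:350,310:450],(560,520),interpolation=cv2.INTER_CUBIC))
E
```

```text
{'t': 22.067, 'tool_pos': [491.369, 350.505, 200.384], 'orientation': [2.067, 2.366, 0.001], 'force': [-0.183, -0.178, -0.663], 'torque': [0.018, 0.024, -0.085], 'width': 1.002, 'grasp_force': 0.0} [0.432, 0.184, 1.72, 0.0, 1.237, 0.297] 0.0
```

View pics/s6.png

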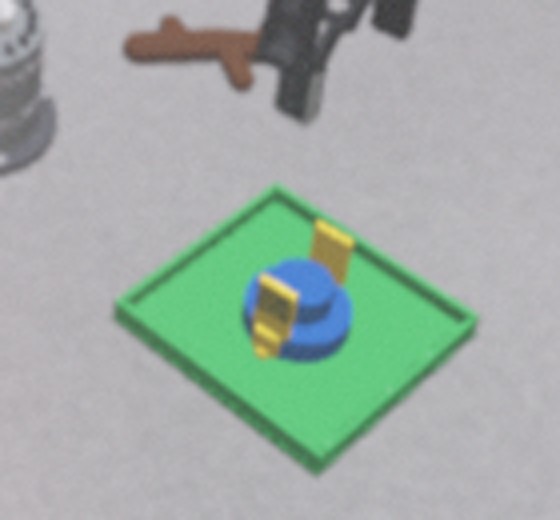

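The cap sits upright at the tray's centre (about (298,310) in the crop), let go, with the gripper clear above it. I'll hand in.

```bash
python3 -c "
from cell import ticket
print(ticket.hand_in())"
```

```text
the job is handed in; nothing more can be done
None
```

The blue cap was turned to its stop (about 72°), lifted off straight, set down upright at the tray's centre and let go, and the job is handed in at about 22 s; the hand-in returned no verdict.

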